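# Press a casting flask in the hand-pumped bench press

## Task

Take the metal flask out of the drying rack, keeping it upright, set it between the two end plates of the press's pulled-out tray, and slide the tray fully home under the press. Then pump the hand lever in full strokes, letting it come right back up each time, until the pressure plate bears hard on the flask and the lever turns clearly stiff; stop there, even in mid-stroke, because forcing it cracks the plaster. Leave the flask clamped with the lever up, and do not disturb the other things on the bench.

Things in the scene. Friction and masses are not known exactly. Their poses are not given: they have to be found in the camera images.
- flask: Aluminium block 64 (its x) x 46 (y) x 60 mm high, 0.3-0.5 kg, dark line at mid height; the only rectangular thing in the rack. Origin: centre of underside; ends alike. Fins stand 4 mm from its long faces in the rack: take it there by its ends (along its x). The tray's plates stand 4 mm from its ends: hold it there by its long faces (along y). So set it down on the bench between and regrasp.
- rack: Fixed plywood drying rack: board 130 (x) x 200 (y) x 12 mm high, with four upright fins 50 long (x), 8 thick, 57 high above the board, at y = -93, -31, 31 and 93 mm. Three bays, 54 mm clear, at y = -62, 0 and 62 mm; the flask stands in any one of them, on the board. Origin: centre of the board's underside; y runs along the row of bays. The bench between rack and press is clear.
- press: Fixed green hand-pumped hydraulic bench press. Origin on the bench under the ram's axis; x points away from the operator, y to its left (lever side). Bed 45 mm high, x -160 to 100; columns 28 thick at x 0, y -85 and 85; crosshead x -35 to 35, 226 wide, 210 to 265 mm high; cylinder above to 380 mm. The release screw is already closed.
- tray (a joint): Sliding tray, m: 0 = fully home (its middle under the ram), grows as it is pulled out towards the operator (the press's -x), up to 0.15. It starts pulled out 0.125 to 0.15. Moves with about 3 N and stays where it is left; it meets a hard stop at 0.
- tray_floor (a point): Middle of the tray's upper face, between its end plates, 58 mm above the bench; axes as the press. The flask stands here with its length (x) along the press's x. Two steel end plates, 72 mm apart inside, 8 thick, 60 wide, stand in front (-x) and behind (+x), 46 mm high above this face, then lips flaring outward up to 57 mm (80 apart at the top); the sides are open.
- tray_handle (a point): Middle of the tray's handle: a steel bar 12 mm thick and 68 mm long lying along the press's y on two posts at the tray's front, 98 mm in front (-x) of the tray's middle and 96 mm above the bench. Push it towards the press's +x to slide the tray home.
- plate: Pressure plate: steel disc 60 mm across, 12 thick, under a coil spring on the ram, over the home tray's middle. Origin: centre of its underside, 30 to 48 mm above the top of a flask in the tray at the start. A full stroke lowers it about 13 mm and it stays down; short strokes lower it less. Once on the flask it stands still and pumping squeezes its spring harder.
- lever (a joint): Pump lever, rad: 0 = up (38 degrees above level, sprung), 0.75 = down at its stop (5 below level). A full stroke goes past 0.6 and back under 0.15. Pushed down at the grip it resists with 5 to 9 N while the plate is in the air; on the flask it climbs: 15 to 19 N straight down means properly clamped, stop; over 20 N endangers the plaster. The clamping stays when the lever goes up.
- lever_grip (a point): Middle of the lever's black rubber grip (round, 25 mm thick, 100 mm long along the lever, so 50 mm either way), on its centre line, 185 mm from the pivot; about 203 mm above the bench with the lever up, 73 mm with it down. The lever points from its pivot to the operator (the press's -x); press on it from above.
- lever_pivot (a point): Axis of the lever's hinge (along the press's y), 90 mm above the bench, 30 mm behind and 165 mm to the left of the press's origin.
- mould_a: Round pale plaster mould, tapered, 44 mm across, 38 high, in another bay of the rack; leave it alone. Origin: centre of its underside.
- mould_b: Round pale plaster mould with a neck, 42 mm across, 44 high, in another bay of the rack; leave it alone. Origin: centre of its underside.
- jar: Brown glass jar with a red cap, 62 mm across, 85 high, on the bench beyond the rack; leave it alone. Origin: centre of its underside.
- mallet: Hammer with a wooden handle, 250 mm long, lying on the bench to the left of the press's lever; leave it alone.
Mind the look-alikes: they are no part of the job. Leave any purple look-alike of the flask alone.

How it is judged:
On the way, in this order (a step that is already met when the one before it is completed fails the run):
1. the flask stands in the pulled-out tray between its end plates (x of flask in the frame of tray_floor between -0.008 and 0.008 m and y of flask in the frame of tray_floor between -0.015 and 0.015 m and z of flask in the frame of tray_floor below 0.005 m and angle between flask's own z axis and vertical below 0.1 rad and value of joint tray above 0.08 m and contact force between the fingers and flask below 0.5 N), for 0.1 s.
2. the tray is home with the flask in it (x of flask in the frame of tray_floor between -0.008 and 0.008 m and y of flask in the frame of tray_floor between -0.015 and 0.015 m and z of flask in the frame of tray_floor below 0.005 m and angle between flask's own z axis and vertical below 0.1 rad and value of joint tray below 0.005 m), for 0.1 s.
3. the lever has been pumped fully down (full stroke 1) (value of joint lever above 0.6 rad).
4. the lever is back up after stroke 1 (value of joint lever below 0.15 rad).
5. the lever has been pumped fully down (full stroke 2) (value of joint lever above 0.6 rad).
6. the lever is back up after stroke 2 (value of joint lever below 0.15 rad).
At the end, for the whole second after the job is handed in: The flask stands upright in the tray between its end plates (within 8 mm lengthwise, 15 mm sideways), the tray is home within 5 mm, the plate bears on the flask with more than 20 N, the lever is up (under 0.1 rad) and all is at rest (all of step 2 and contact force between plate and flask above 20 N and value of joint lever below 0.1 rad and linear speed of flask below 0.01 m/s); the robot touches nothing.
It fails at once if the flask is tipped over (more than 0.5 rad) (angle between flask's own z axis and vertical above 0.5 rad).
It fails at once if the plate is forced onto the flask with more than 135 N: the plaster cracks (contact force between plate and flask above 135 N).
It fails at once if the pressure plate is pushed by the robot itself (contact force between the arm and plate above 15 N).
It fails at once if a round mould, the jar or the hammer is moved more than 30 mm (distance of any of mould_a, mould_b, jar, mallet from where it was at the start of the episode above 0.03 m).
It also fails if it takes over 72 s, if anything falls off the work surface, if the arm or the gripper's body presses on something with over 40 N, if the wrist force passes 120 N, or if a joint passes its speed limit or range.

## Robot

A 7-joint arm with a two-finger parallel gripper is mounted at the origin on the work surface. World frame = base frame: x ahead of the robot, y to its left, z up, the work surface at z = 0. Lengths are in m, angles in rad, forces in N, time in s.
With the tool pointing down it reaches from about 0.425 to 0.95 m from the base axis. Payload 16.7 kg.
Tool frame: the origin (TCP) lies midway between the tips of the shut fingers; the grasp point (between the pads) lies 19 mm behind it (arm.grip_point_offset is the distance from the TCP to the grasp point, in m); z points along the fingers, y is the line along which they close (so a half turn about z gives the same grasp; the last joint's range is limited). The gripper opens to 94 mm and grips with 3 to 60 N. Pads are 16 mm wide; open, the fingers measure 119 mm over their backs; the gripper's body (75 mm by 177 mm) begins 78 mm behind the grasp point.
Start: joints at [1.161, 0.426, 0.074, 1.606, -0.034, 1.111, -0.067], TCP at [0.174, -0.652, 0.205] pointing down, gripper open.
Joint ranges: [-2.85, 2.85], [-0.5, 2.14], [-1.23, 1.37], [0.21, 2.46], [-1.02, 4.16], [0.16, 2.05], [-2.73, 2.73]. Speed limits (rad/s): [1.89, 1.89, 2.39, 2.39, 3.01, 3.01, 3.01].

## Interface

Orientations are given as [roll, pitch, yaw] about the fixed x, y, z axes, in that order (R = Rz(yaw) Ry(pitch) Rx(roll)).
In Python, from plant import arm gives the robot as it stands.
- The arm moves only by the tool carry_out, never from a script. Its argument "increments" is a list that holds one entry, the list of rows, each a list of 6 numbers: the shift along the tool's x, y, z in units of 150 mm (1.0 is 150 mm), then the turn, a rotation vector about the tool's x, y, z in units of 180 degrees (1.0 is 180 degrees). In form: [[[x, y, z, wx, wy, wz], ...]]. A call has 1 to 10 rows; each row is the pose to reach, as a shift and turn from the pose commanded when the call began, along the tool's axes at that moment, turning the shorter way round; what a row does not reach only later rows make up. A row lasts 1/12 s, in which the tool goes at most 41.7 mm and 7.16 degrees, less where a joint would pass 70% of its speed; a pose out of reach is approached as far as the arm can. A call with a number of a shift or a turn outside -1 to 1 is refused whole. A call with a gripper value outside its range is refused whole. "hand" is the closure, from -1 (fully open) to 1 (shut), set as the call begins (left out, the last holds). The fingers move at their own pace and stop on an object; "squeeze" is the grip in N (left out, the last holds). Time passes only in rows, so rows that repeat a pose let the fingers close. It gives the time, the measured TCP pose, the force, the opening and the grip force at its end, in the units of the state.
- arm.get_obs(): the state, without advancing time (a new reading comes with each control period).
- arm.get_image(name): name is "side" or "top" or "wrist"; returns a dict with "color" (420x560x3 uint8, blue, green, red), "intrinsics" (3x3 intrinsics, pixels), "origin" and "rotation" of the camera in the world. Camera axes: x right, y down, z forward; pixel columns grow to the right and rows downward; lengths in m; the calibration is good to about 2 mm. A picture is of the moment at which its call begins. There is no depth.
- arm.sign_off(): hands the job in; it is judged then, once.
Trained networks look in a picture, given as the dict that the camera call returned (one of the last four; its "shot" number tells which), for a name from the list of things; names that differ only in an ending like _2 or _b are one class to them, and where a whole thing is asked for, a point or a joint stands for the part that bears it (a point fixed in the world has none). Each returns a list of dicts, best first, with "confidence" (0 to 1); they miss things now and then, are a little off and sometimes report something else, mostly with a low value. They report only what shows in the picture. A call takes as long as a camera call. They do not tell look-alikes from the thing itself.
- arm.silhouettes(target, picture): "pixels" (420x560 bool, what is visible of it) and "bbox" ([left, top, right, bottom] in pixels, round what is visible of it).
The state is a dict: "t": time; "joint_pos": joint angles; "dq": joint speeds; "joint_efforts": joint torques, N m; "position": TCP position; "tool_rot": TCP orientation; "wrist_force": force on the tool from outside, world axes, zero at the start; "moment": the same for the moment, N m; "gripper_width": opening from 0.0 (shut) to 1.0 (fully open); "finger_force": force on a finger pad.
Only numpy, scipy, OpenCV 4.12 (cv2) and the standard library are available. Lean on these libraries where they do the work, as an engineer would, in place of code of your own. Each camera call takes 0.05 s, during which the arm holds its last target. There are 200 camera calls.

## Working session

There is one attempt and no reset: what is moved stays moved. The work goes in short steps, Python scripts to look and compute and a tool call to move; the robot and the scene stay as the last step left them, time stands still between calls to the robot, and variables do not carry over. Pictures are saved under pics/ and viewed, at most 10 in all, crops included, and the job is handed in when it is done.

Besides the shell and the picture viewer there is one more tool, called after ">>>" as a command line: name --argument value ..., lists and objects as JSON in quotes. carry_out: Moves the arm, as the interface text tells. Shifts and turns lie within -1 to 1; 1 stands for 150 mm of shift or 180 degrees of turn. Its arguments: {"type":"object","properties":{"increments":{"type":"array"},"hand":{"type":"number"},"squeeze":{"type":"number"}},"required":["increments"]}

```bash
ls; mkdir -p pics
cat > h.py <<'E'
import numpy as np, cv2
from plant import arm
def ray(p,u,v):
    K=np.array(p["intrinsics"]);d=np.linalg.inv(K)@[u,v,1];return np.array(p["origin"]),np.array(p["rotation"])@d
def atz(p,u,v,z):
    o,d=ray(p,u,v);return o+d*(z-o[2])/d[2]
def proj(p,X):
    c=np.array(p["rotation"]).T@(np.array(X)-np.array(p["origin"]));q=np.array(p["intrinsics"])@c;return q[:2]/q[2]
E
python3 - <<'E'
from h import *
o=arm.get_obs();print({k:np.round(v,3) for k,v in o.items()}, arm.grip_point_offset)
for n in("top","side"):
    p=arm.get_image(n);cv2.imwrite(f"pics/{n}0.png",p["color"]);print(n,np.round(p["origin"],3),np.round(p["rotation"],2).tolist(),np.round(p["intrinsics"],0).tolist())
    for t in("flask","rack","press","tray","tray_handle","plate","lever","lever_grip","mould_a","jar","mallet"):
        for r in arm.silhouettes(t,p)[:4]: 
            ys,xs=np.nonzero(r["pixels"]);print(t,round(r["confidence"],2),r["bbox"],round(xs.mean()),round(ys.mean()))
E
```

```text
pics
{'t': np.float64(0.0), 'joint_pos': array([ 1.161,  0.427,  0.074,  1.607, -0.034,  1.111, -0.067]), 'dq': array([-0.002, -0.002,  0.002,  0.001,  0.001, -0.   ,  0.   ]), 'joint_efforts': array([ 0.0000e+00, -9.3584e+01,  3.6660e+00, -4.5420e+01, -4.9000e-02,
        2.0000e-02,  0.0000e+00]), 'position': array([ 0.174, -0.652,  0.205]), 'tool_rot': array([-3.14 ,  0.   ,  0.261]), 'wrist_force': array([ 0.248,  0.492, -0.487]), 'moment': array([-0.09 , -0.042, -0.049]), 'finger_force': np.float64(0.0), 'gripper_width': np.float64(1.001)} 0.0188
top [0.499 0.048 1.261] [-3.04, -0.01, -1.55] [[427.0, 0.0, 274.0], [0.0, 427.0, 209.0], [0.0, 0.0, 1.0]]
flask 0.95 [372.8, 176.0, 398.9, 202.4] 386 190
flask 0.76 [409.9, 242.3, 437.0, 265.5] 423 253
rack 0.95 [361.1, 231.8, 439.2, 280.6] 394 254
rack 0.55 [368.1, 247.3, 382.9, 261.6] 377 256
rack 0.19 [236.1, 212.8, 272.6, 267.9] 254 238
press 0.72 [177.9, 125.3, 312.1, 268.5] 249 188
tray 0.91 [233.3, 209.4, 272.8, 266.7] 254 238
tray_handle 0.76 [234.8, 207.8, 272.7, 267.5] 254 238
plate 0.5 [180.9, 156.7, 205.5, 226.6] 193 193
lev
[... 523 characters left out ...]
85.4, 342.8] 367 324
flask 0.69 [318.1, 373.8, 353.7, 415.7] 334 396
flask 0.37 [201.6, 212.6, 266.5, 263.0] 233 241
rack 0.82 [264.2, 335.6, 362.7, 420.0] 309 379
press 0.82 [199.2, 122.7, 341.9, 271.7] 277 209
tray 0.84 [202.5, 210.2, 264.4, 263.5] 234 240
tray_handle 0.8 [199.6, 211.9, 263.7, 267.5] 234 240
plate 0.6 [277.0, 194.7, 290.4, 208.6] 282 199
lever 0.66 [204.2, 147.5, 262.1, 174.6] 231 161
lever_grip 0.75 [203.8, 147.3, 264.9, 171.5] 230 161
mould_a 0.86 [303.0, 369.0, 322.2, 393.3] 312 378
mould_a 0.84 [284.7, 345.4, 306.9, 367.8] 295 357
jar 0.69 [344.7, 255.4, 372.2, 293.2] 359 274
jar 0.35 [276.5, 196.4, 292.8, 208.5] 282 199
mallet 0.86 [151.7, 139.1, 217.0, 193.7] 183 168
```

```bash
python3 - <<'E'
import cv2
a=cv2.imread("pics/top0.png")[110:300,90:460];b=cv2.imread("pics/side0.png")[100:420,120:440]
cv2.imwrite("pics/t1.png",cv2.resize(a,None,fx=2.15,fy=2.15,interpolation=3));cv2.imwrite("pics/s1.png",cv2.resize(b,(600,600),interpolation=3))
E
cat > h.py <<'E'
import numpy as np, cv2
from plant import arm
from scipy.spatial.transform import Rotation as R
def rot(p):
    r=np.array(p["rotation"]);return r if r.ndim==2 else R.from_euler("xyz",r).as_matrix()
def atz(p,u,v,z):
    o=np.array(p["origin"]);d=rot(p)@np.linalg.inv(np.array(p["intrinsics"]))@[u,v,1];return o+d*(z-o[2])/d[2]
def proj(p,X):
    c=rot(p).T@(np.array(X)-np.array(p["origin"]));q=np.array(p["intrinsics"])@c;return q[:2]/q[2]
E
python3 - <<'E'
from h import *
p=arm.get_image("top");s=arm.get_image("side")
print(rot(p)[:,2],rot(s)[:,2])
for n,u,v,z,us,vs in [("flask",386,190,.06,367,324),("flaskrack",423,253,.06,334,396),("jar",346,164,.08,359,274),("tray",254,238,.09,234,240),("lever",193,193,.15,231,161),("press",249,188,.25,0,0)]:
    X=atz(p,u,v,z);print(n,X.round(3),proj(s,X).round(),(us,vs))
E
```

```text
[ 0.0970656  -0.00666274 -0.99525568] [ 0.36398918  0.5461547  -0.75447129]
flask [ 0.678 -0.278  0.06 ] [366. 318.] (367, 324)
flaskrack [ 0.502 -0.381  0.06 ] [334. 395.] (334, 396)
jar [ 0.746 -0.16   0.08 ] [357. 266.] (359, 274)
tray [0.533 0.093 0.09 ] [233. 235.] (234, 240)
lever [0.645 0.253 0.15 ] [237. 167.] (231, 161)
press [0.647 0.102 0.25 ] [267. 172.] (0, 0)
```

View pics/t1.png

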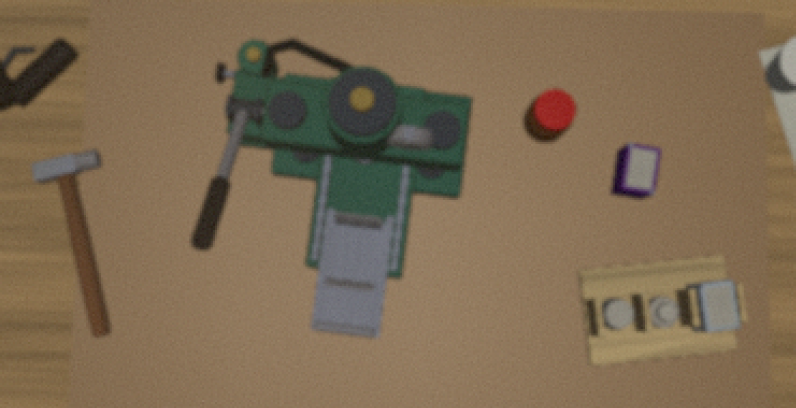

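View pics/s1.png

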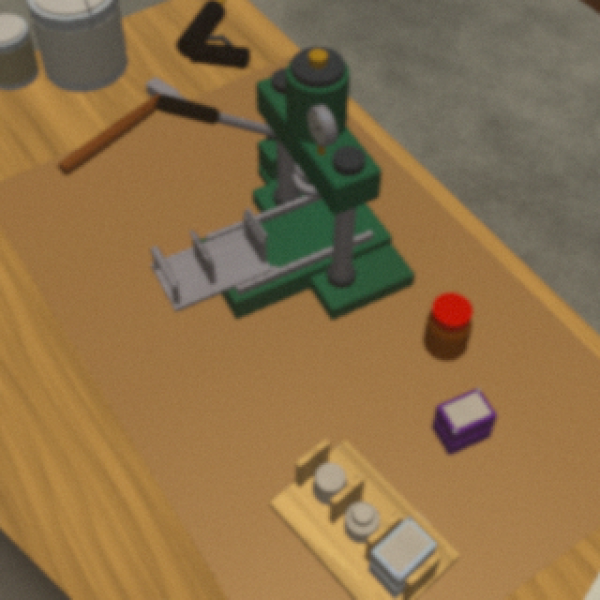

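Top view: metal flask in the right-hand bay (crop ~720,306), the purple look-alike separate at (640,170), tray pulled out (350,270), lever up at left (210,215). The side view agrees with this. I'll fit the poses next.

```bash
cat >> h.py <<'E'
def T(q,X): 
    x,y,a=q[:3];c,s=np.cos(a),np.sin(a);return np.array([x+c*X[0]-s*X[1],y+s*X[0]+c*X[1],X[2]])
E
python3 - <<'E'
from h import *
from scipy.optimize import least_squares
p=arm.get_image("top");s=arm.get_image("side")
t=lambda x,y:(p,90+x/2.15,110+y/2.15); d=lambda x,y:(s,120+x*.5333,100+y*.5333)
def fit(pts,q0,tray=False):
    f=lambda q:np.concatenate([proj(k[0],T(q,X() if 0 else (X if len(X)==3 else (X[0]-q[3],X[1],X[2]))))-k[1:] for k,X in pts])
    r=least_squares(f,q0,loss="soft_l1");return r.x,f(r.x).reshape(-1,2)
fl=[(t(700,282),(.032,.023,.06)),(t(735,280),(.032,-.023,.06)),(t(742,328),(-.032,-.023,.06)),(t(706,332),(-.032,.023,.06)),
 (d(403,518),(.032,.023,.06)),(d(437,547),(.032,-.023,.06)),(d(403,590),(-.032,-.023,.06)),(d(370,560),(-.032,.023,.06))]
fl=[(k,(X[0],X[1],.072)) for k,X in fl]
q,e=fit(fl,[.5,-.38,0.]);print("flask",q.round(4),e.round(1).tolist())
rk=[(t(580,270),(.065,.1,.012)),(t(722,257),(.065,-.1,.012)),(t(592,362),(-.065,.1,.012)),(t(738,345),(-.065,-.1,.012)),(d(272,502),(-.065,.1,.012)),(d(345,442),(.065,.1,.012)),(d(458,553),(.065,-.1,.012))]
q,e=fit(rk,[.5,-.32,0.]);print("rack",q.round(4),e.round(1).tolist());print([T(q,(0,y,0)).round(4) for y in(-.062,0,.062)])
# tray: plates tops, bed front; q=[x,y,yaw,tray]
pr=[(t(288,108),(0,.085,.27)),(t(440,130),(0,-.085,.27)),(t(470,97),(.035,-.113,.265)),(t(463,165),(-.035,-.113,.265)),
 (d(348,155),(0,-.085,.275)),(d(380,178),(.035,-.113,.265)),(d(334,208),(-.035,-.113,.265)),(d(342,278),(0,-.085,.05)),(t(208,215),(-.116,.165,.204)),(d(187,109),(-.116,.165,.204)),
 ]
ty=[(t(358,218),(.04,0,.115,1)),(t(350,283),(-.04,0,.115,1)),(d(246,213),(.042,.03,.115,1)),(d(265,243),(.042,-.03,.115,1)),(d(193,232),(-.042,.03,.115,1)),(d(213,263),(-.042,-.03,.115,1)),(d(155,250),(-.098,.034,.102,1)),(d(177,285),(-.098,-.034,.102,1))]
q,e=fit(pr+ty,[.65,.1,0.,.13]);print("press",q.round(4),e.round(1).tolist())
E
```

```text
flask [ 0.5013 -0.3847  0.2096] [[-0.3, 2.2], [-0.5, 0.0], [1.4, 0.4], [2.0, 1.7], [2.0, 0.3], [0.6, -0.5], [-0.7, -1.5], [0.1, -1.0]]
rack [ 0.4984 -0.3188  0.1378] [[-0.8, -0.2], [0.6, -2.1], [-0.3, 1.6], [-0.1, 1.4], [-1.2, 0.4], [0.5, -1.7], [2.4, 0.3]]
[array([ 0.507 , -0.3802,  0.    ]), array([ 0.4984, -0.3188,  0.    ]), array([ 0.4899, -0.2574,  0.    ])]
press [ 0.6953  0.0773 -0.0948  0.1343] [[-0.3, 2.3], [0.7, 0.4], [-0.0, 3.1], [0.1, 0.4], [0.7, 2.6], [2.3, -4.2], [1.0, -9.8], [-0.0, -4.5], [1.9, 0.0], [0.1, 1.2], [0.3, 0.9], [0.4, 0.2], [0.4, -2.0], [0.6, -2.6], [-0.2, -0.6], [-1.1, -1.2], [0.2, -0.2], [-1.0, -0.3]]
```

>>> carry_out --increments '[[[1,-0.46,0,0,0,-0.4],[1,-0.46,0,0,0,-0.4],[1,-0.46,0,0,0,-0.4],[1,-0.46,0,0,0,-0.4],[1,-0.46,0,0,0,-0.4],[1,-0.46,0,0,0,-0.4],[1,-0.46,0,0,0,-0.4],[1,-0.46,0,0,0,-0.4],[1,-0.46,0,0,0,-0.4],[1,-0.46,0,0,0,-0.4]]]' --hand -1 --squeeze 25

```text
t: 2.23
position: [0.3012, -0.5468, 0.2056]
tool_rot: [3.142, 0.0, 1.517]
wrist_force: [0.2, -0.2, 0.0]
gripper_width: 1.002
finger_force: 0.0
```

>>> carry_out --increments '[[[0.9,1,0,0,0,-0.06],[0.9,1,0,0,0,-0.06],[0.9,1,0,0,0,-0.06],[0.9,1,0,0,0,-0.06],[0.9,1,0,0,0,-0.06],[0.9,1,0,0,0,-0.06],[0.9,1,0,0,0,-0.06],[0.9,1,0,0,0,-0.06]]]'

```text
t: 2.9
position: [0.4585, -0.4215, 0.2054]
tool_rot: [-3.141, 0.0, 1.699]
wrist_force: [0.1, -0.2, -1.0]
gripper_width: 0.996
finger_force: 0.0
```

Run:
```python
from h import *
p=arm.get_image("wrist");cv2.imwrite("pics/w0.png",p["color"]);print(np.round(p["origin"],3),rot(p).round(2).tolist())
for r in arm.silhouettes("flask",p)[:3]:
    print(r["confidence"],r["bbox"],cv2.minAreaRect(np.argwhere(r["pixels"])[:,::-1].astype(np.float32)))
for q in((.503,-.383,.15),):
    for X in((.032,.023),(.032,-.023),(-.032,-.023),(-.032,.023)): print(proj(p,T(q,(*X,.072))).round())
```

```text
[ 0.448 -0.341  0.386] [[0.99, 0.12, 0.04], [0.13, -0.95, -0.28], [-0.0, 0.28, -0.96]]
0.86 [303.8, 117.4, 386.2, 176.2] ((341.5449523925781, 147.06060791015625), (59.394371032714844, 81.63656616210938), 88.99491119384766)
0.65 [494.8, 16.4, 560.0, 96.3] ((527.5, 55.0), (78.0, 63.0), 90.0)
[380. 122.]
[377. 177.]
[302. 179.]
[302. 124.]
```

View pics/w0.png

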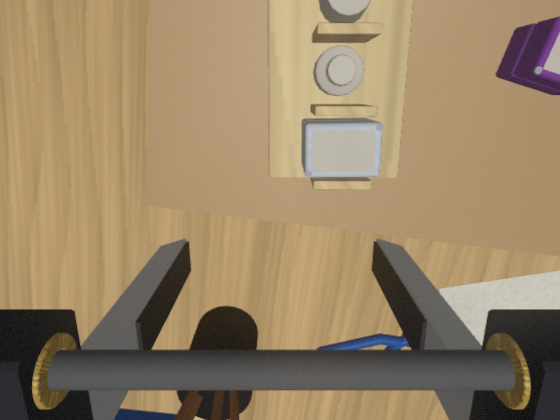

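The wrist view shows the flask top with corners at about (305,124), (379,123), (381,176) and (305,178), nearly square to the tool.

```bash
cat >> h.py <<'E'
def go(P,yaw):
    o=arm.get_obs();M=R.from_euler("xyz",o["tool_rot"]);d=M.inv().apply(np.array(P)-o["position"])
    w=(M.inv()*R.from_euler("xyz",[np.pi,0,yaw])).as_rotvec()
    print("t",round(float(o["t"]),2),"shift",(d/.15).round(3),"turn",(w/np.pi).round(4))
E
python3 - <<'E'
from h import *
from scipy.optimize import least_squares
p=arm.get_image("wrist")
C=[(305,124),(304,178),(381,176),(379,123)];X=[(-.032,.023),(-.032,-.023),(.032,-.023),(.032,.023)]
f=lambda q:np.concatenate([proj(p,T(q,(*x,.072)))-c for x,c in zip(X,C)])
r=least_squares(f,[.5,-.38,.15]);print(r.x.round(4),r.fun.round(1))
# rack: fin centre lines, board edges
C=[(269,178),(269,20),(398,178),(411,20)]
for c in C: print(atz(p,*c,.012).round(4))
x,y,a=r.x
go((x,y,.205),a+np.pi/2)
E
```

```text
[ 0.5041 -0.3835  0.1586] [-1.6  0.   0.2  1.  -1.5  0.7  2.9 -1.5]
[ 0.4461 -0.428   0.012 ]
[ 0.4288 -0.2828  0.012 ]
[ 0.5756 -0.4115  0.012 ]
[ 0.5562 -0.2665  0.012 ]
t 3.05 shift [0.218 0.339 0.003] turn [-0.0001  0.0001 -0.0103]
```

>>> carry_out --increments '[[[0.218,0.339,0,0,0,-0.004],[0.218,0.339,0,0,0,-0.004],[0.218,0.339,0.2,0,0,-0.004],[0.218,0.339,0.4,0,0,-0.004],[0.218,0.339,0.6,0,0,-0.004],[0.218,0.339,0.75,0,0,-0.004],[0.218,0.339,0.9,0,0,-0.004],[0.218,0.339,1,0,0,-0.004]]]'

```text
t: 3.72
position: [0.5035, -0.3827, 0.0533]
tool_rot: [-3.14, -0.001, 1.71]
wrist_force: [-0.7, -0.2, -0.7]
gripper_width: 1.002
finger_force: 0.0
```

>>> carry_out --increments '[[[0,0,0.07,0,0,0],[0,0,0.14,0,0,0],[0,0,0.14,0,0,0],[0,0,0.14,0,0,0]]]'

```text
t: 4.05
position: [0.5051, -0.3824, 0.0346]
tool_rot: [-3.142, -0.0, 1.711]
wrist_force: [-0.3, 0.7, 1.0]
gripper_width: 1.001
finger_force: 0.0
```

>>> carry_out --increments '[[[0,0,0,0,0,0],[0,0,0,0,0,0],[0,0,0,0,0,0],[0,0,0,0,0,0],[0,0,0,0,0,0],[0,0,0,0,0,0],[0,0,0,0,0,0],[0,0,0,0,0,0]]]' --hand 1 --squeeze 25

```text
t: 4.72
position: [0.5055, -0.3822, 0.0349]
tool_rot: [3.141, 0.0, 1.712]
wrist_force: [-1.6, 0.3, 6.0]
gripper_width: 0.678
finger_force: 25.0
```

>>> carry_out --increments '[[[0,0,-0.15,0,0,0],[0,0,-0.35,0,0,0],[0,0,-0.55,0,0,0],[0,0,-0.7,0,0,0],[0,0,-0.7,0,0,0]]]'

```text
t: 5.13
position: [0.507, -0.3832, 0.1439]
tool_rot: [3.138, 0.004, 1.712]
wrist_force: [0.6, -0.1, -4.3]
gripper_width: 0.675
finger_force: 25.0
```

>>> carry_out --increments '[[[0.15,0.03,0,0,0,0.01],[0.35,0.07,0,0,0,0.03],[0.55,0.11,0,0,0,0.05],[0.75,0.15,0,0,0,0.07],[0.9,0.2,0,0,0,0.075],[1,0.2,0,0,0,0.075],[1,0.2,0,0,0,0.075]]]'

```text
t: 5.72
position: [0.5133, -0.2257, 0.1385]
tool_rot: [-3.14, -0.001, 1.481]
wrist_force: [0.2, -0.1, -5.3]
gripper_width: 0.682
finger_force: 25.0
```

>>> carry_out --increments '[[[0.2,0,0,0,0,0],[0.45,0,0,0,0,0],[0.6,0,0.1,0,0,0],[0.66,-0.02,0.25,0,0,0],[0.66,-0.02,0.4,0,0,0],[0.66,-0.02,0.55,0,0,0],[0.66,-0.02,0.68,0,0,0],[0.66,-0.02,0.72,0,0,0],[0.66,-0.02,0.72,0,0,0]]]'

```text
t: 6.47
position: [0.5187, -0.1309, 0.0296]
tool_rot: [-3.138, -0.0, 1.476]
wrist_force: [-0.6, -0.3, -4.4]
gripper_width: 0.68
finger_force: 25.0
```

>>> carry_out --increments '[[[0,0,0.015,0,0,0],[0,0,0.03,0,0,0],[0,0,0.04,0,0,0],[0,0,0.045,0,0,0],[0,0,0.045,0,0,0],[0,0,0.045,0,0,0]]]'

```text
t: 6.97
position: [0.5204, -0.1306, 0.0251]
tool_rot: [3.141, 0.0, 1.476]
wrist_force: [0.1, 0.3, -4.5]
gripper_width: 0.681
finger_force: 25.0
```

>>> carry_out --increments '[[[0,0,0.006,0,0,0],[0,0,0.012,0,0,0],[0,0,0.018,0,0,0],[0,0,0.018,0,0,0]]]'

```text
t: 7.3
position: [0.5204, -0.1306, 0.0228]
tool_rot: [3.141, 0.0, 1.476]
wrist_force: [-5.8, 1.4, 13.7]
gripper_width: 0.68
finger_force: 25.0
```

>>> carry_out --increments '[[[0,0,0,0,0,0],[0,0,0,0,0,0],[0,0,0,0,0,0],[0,0,0,0,0,0],[0,0,-0.1,0,0,0],[0,0,-0.3,0,0,0],[0,0,-0.55,0,0,0],[0,0,-0.8,0,0,0],[0,0,-1,0,0,0],[0,0,-1,0,0,0]]]' --hand -1

```text
t: 8.13
position: [0.5231, -0.1309, 0.178]
tool_rot: [3.134, 0.001, 1.476]
wrist_force: [2.3, -0.4, 1.1]
gripper_width: 1.003
finger_force: 0.0
```

>>> carry_out --increments '[[[0.25,0,-0.1,0,0,0],[0.5,0,-0.2,0,0,0],[0.75,0,-0.3,0,0,0],[0.9,0,-0.4,0,0,0],[1,0,-0.4,0,0,0],[1,0,-0.4,0,0,0],[1,0,-0.4,0,0,0]]]'

```text
t: 8.72
position: [0.5343, 0.0192, 0.2319]
tool_rot: [-3.142, 0.0, 1.478]
wrist_force: [-0.0, -0.4, 0.4]
gripper_width: 1.003
finger_force: 0.0
```

Run:
```python
from h import *
p=arm.get_image("wrist");cv2.imwrite("pics/w1.png",p["color"]);print(np.round(p["origin"],3),np.round(p["rotation"],3),np.round(arm.get_obs()["position"],4))
q=(.6953,.0773,-.0948)
for X in((-.1343-.036,0.03,.104),(-.1343-.036,-.03,.104),(-.1343+.036,0.03,.104),(-.1343+.036,-.03,.104),(-.1343-.098,.034,.102),(-.1343-.098,-.034,.102)):print(proj(p,T(q,X)).round())
```

```text
[0.542 0.1   0.413] [ 2.858  0.    -0.092] [0.5341 0.0181 0.2316]
[261.  60.]
[262. 139.]
[355.  60.]
[351. 139.]
[180.  55.]
[186. 143.]
```

View pics/w1.png

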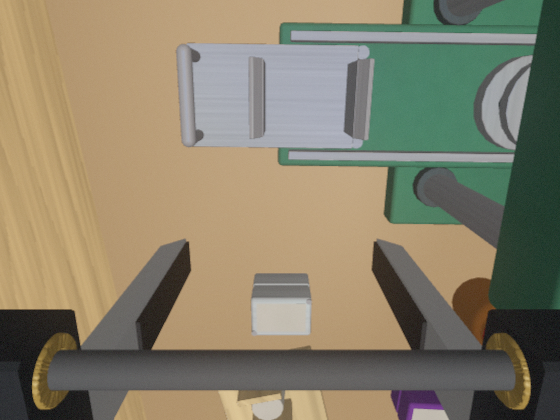

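The wrist view shows the tray clearly: handle bar from (184,45) to (189,145), inner base edges of the plates near u=263 and u=357, and the flask upright on the bench at (281,308).

Run:
```python
from h import *
from scipy.optimize import least_squares
p=arm.get_image("wrist")
h1,h2=atz(p,184.5,45,.100),atz(p,189,145,.100);print("handle",h1.round(4),h2.round(4),((h1+h2)/2).round(4))
for v in(62,98,138):
    a,b=atz(p,263,v,.058),atz(p,357,v,.058);print("in",a.round(4),b.round(4),((a+b)/2).round(4))
for v0,v1 in((36,40),(155,158)):
    a,b=atz(p,292,v0,.05),atz(p,515,v0+(v1-v0)*223/(242 if v0==36 else 226),.05);print("rail",a.round(4),b.round(4),np.arctan2(*(b-a)[[1,0]]))
a,b=atz(p,256,55,.115),atz(p,256,138,.115);print("plate f",a,b)
a,b=atz(p,370,60,.115),atz(p,366,140,.115);print("plate r",a,b)
# flask on bench
for r in arm.silhouettes("flask",p)[:2]: print(r["confidence"],r["bbox"])
for c in((253,302),(310,300),(310,333),(253,334)): print(atz(p,*c,.06).round(4))
```

```text
handle [0.4711 0.1389 0.1   ] [0.4621 0.0627 0.1   ] [0.4666 0.1008 0.1   ]
in [0.5282 0.124  0.058 ] [0.6107 0.1162 0.058 ] [0.5694 0.1201 0.058 ]
in [0.5249 0.0936 0.058 ] [0.6095 0.0856 0.058 ] [0.5672 0.0896 0.058 ]
in [0.521  0.0578 0.058 ] [0.6081 0.0496 0.058 ] [0.5646 0.0537 0.058 ]
rail [0.5557 0.1437 0.05  ] [0.7524 0.1221 0.05  ] -0.10947646413049535
rail [0.5467 0.0381 0.05  ] [0.7607 0.015  0.05  ] -0.10725472614970243
plate f [0.52578665 0.12526399 0.115     ] [0.51896876 0.06491757 0.115     ]
plate r [0.60922769 0.11391054 0.115     ] [0.60445384 0.05530169 0.115     ]
0.86 [253.7, 269.5, 311.9, 333.7]
0.69 [390.3, 391.1, 449.8, 418.1]
[ 0.4923 -0.1115  0.06  ]
[ 0.5522 -0.1148  0.06  ]
[ 0.5493 -0.1549  0.06  ]
[ 0.4878 -0.1504  0.06  ]
```

Run:
```python
from h import *
p=arm.get_image("wrist")
def draw(q):
    im=cv2.resize(p["color"][30:160,170:390],None,fx=3.6,fy=3.6,interpolation=cv2.INTER_CUBIC)
    P=lambda X:tuple(int(v) for v in (proj(p,T(q,X))-[169.5,29.5])*3.6)
    for s in(-1,1):
        for x,z,c in((.036,.058,(0,0,255)),(.036,.104,(0,255,0)),(.040,.115,(255,0,0)),(.048,.115,(255,0,255))):
            cv2.line(im,P((s*x,.03,z)),P((s*x,-.03,z)),c,1)
    cv2.line(im,P((-.098,.034,.102)),P((-.098,-.034,.102)),(0,0,255),1);return im
cv2.imwrite("pics/z1.png",draw((.5645,.0900,-.107)))
```

```text
(no output)
```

View pics/z1.png

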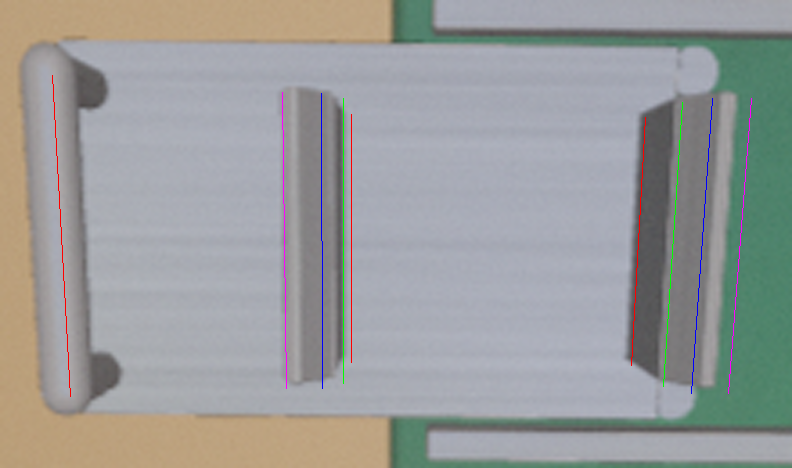

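>>> carry_out --increments '[[[-0.25,0,0.1,0,0,-0.04],[-0.5,0,0.2,0,0,-0.08],[-0.75,0,0.3,0,0,-0.12],[-0.9,0,0.4,0,0,-0.16],[-1,0,0.5,0,0,-0.2],[-1,0,0.5,0,0,-0.24],[-1,0,0.5,0,0,-0.28],[-1,0,0.5,0,0,-0.32],[-1,0,0.5,0,0,-0.36],[-1,0,0.5,0,0,-0.39]]]'

```text
t: 9.75
position: [0.5198, -0.1316, 0.1567]
tool_rot: [-3.141, -0.001, 2.702]
wrist_force: [0.6, 0.2, -0.9]
gripper_width: 0.999
finger_force: 0.0
```

>>> carry_out --increments '[[[0,0,0,0,0,-0.03],[0,0,0,0,0,-0.07],[0,0,0.1,0,0,-0.11],[0,0,0.2,0,0,-0.11],[0,0,0.25,0,0,-0.11],[0,0,0.25,0,0,-0.11]]]'

```text
t: 10.25
position: [0.5189, -0.1311, 0.1179]
tool_rot: [3.141, -0.003, 3.041]
wrist_force: [-0.2, 0.3, -0.3]
gripper_width: 1.002
finger_force: 0.0
```

Run:
```python
from h import *
go((.5205,-.132,.023),3.047)
```

```text
t 10.25 shift [-0.013 -0.005  0.633] turn [ 0.0002 -0.0009 -0.0019]
```

>>> carry_out --increments '[[[-0.01,0.005,0.15,0,0,-0.001],[-0.01,0.005,0.3,0,0,-0.001],[-0.01,0.005,0.45,0,0,-0.001],[-0.01,0.005,0.56,0,0,-0.001],[-0.01,0.005,0.62,0,0,-0.001],[-0.01,0.005,0.63,0,0,-0.001],[-0.01,0.005,0.63,0,0,-0.001],[-0.01,0.005,0.63,0,0,-0.001]]]'

```text
t: 10.92
position: [0.5225, -0.1301, 0.0261]
tool_rot: [-3.141, 0.001, 3.046]
wrist_force: [-0.5, 0.8, 0.8]
gripper_width: 1.0
finger_force: 0.0
```

>>> carry_out --increments '[[[0,0,0,0,0,0],[0,0,0,0,0,0],[0,0,0,0,0,0],[0,0,0,0,0,0],[0,0,0,0,0,0],[0,0,0,0,0,0],[0,0,0,0,0,0],[0,0,0,0,0,0],[0,0,0,0,0,0],[0,0,0,0,0,0]]]' --hand 1

```text
t: 11.75
position: [0.5218, -0.1299, 0.0251]
tool_rot: [3.142, 0.0, 3.046]
wrist_force: [-1.0, 0.1, 0.3]
gripper_width: 0.49
finger_force: 25.0
```

>>> carry_out --increments '[[[0,0,-0.1,0,0,0],[0,0,-0.3,0,0,0],[0,0,-0.5,0,0,0],[0,0,-0.7,0,0,0],[0,0,-0.85,0,0,0],[0,0,-0.9,0,0,0],[0,0,-0.9,0,0,0]]]'

```text
t: 12.33
position: [0.5224, -0.1303, 0.1612]
tool_rot: [-3.141, 0.002, 3.046]
wrist_force: [0.2, 0.0, -5.7]
gripper_width: 0.491
finger_force: 25.0
```

Run:
```python
from h import *
o=arm.get_obs();print(o["position"],o["tool_rot"],o["gripper_width"])
go((.5633,.0908,.155),3.0345)
```

```text
[ 0.5224346  -0.13027676  0.16123007] [-3.14074866e+00  2.32314250e-03  3.04594270e+00] 0.49131326157865174
t 12.33 shift [-0.13   1.493  0.041] turn [-0.0003  0.0007  0.0036]
```

>>> carry_out --increments '[[[0,0.15,0,0,0,0],[0,0.35,0,0,0,0],[-0.05,0.55,0,0,0,0],[-0.1,0.75,0,0,0,0],[-0.14,0.9,0,0,0,0.003],[-0.14,1,0,0,0,0.003],[-0.14,1,0,0,0,0.003]]]'

```text
t: 12.92
position: [0.5562, 0.0214, 0.158]
tool_rot: [3.14, -0.003, 3.041]
wrist_force: [-0.6, 0.5, -4.6]
gripper_width: 0.484
finger_force: 25.0
```

>>> carry_out --increments '[[[0,0.15,0,0,0,0],[0,0.3,0,0,0,0],[0,0.42,0,0,0,0],[0,0.48,0,0,0,0],[0,0.48,0,0,0,0],[0,0.48,0,0,0,0],[0,0.48,0,0,0,0],[0,0.48,0,0,0,0]]]'

```text
t: 13.58
position: [0.5643, 0.0875, 0.1596]
tool_rot: [-3.141, -0.001, 3.036]
wrist_force: [-0.8, 0.2, -4.0]
gripper_width: 0.485
finger_force: 25.0
```

Run:
```python
from h import *
o=arm.get_obs();print(o["position"],o["tool_rot"],o["gripper_width"])
go((.5647,.0908,.155),3.0345)
p=arm.get_image("wrist")
im=cv2.resize(p["color"],(800,600));cv2.imwrite("pics/w2.png",im)
```

```text
[0.56433408 0.0875402  0.15957373] [-3.14097272e+00 -5.89498843e-04  3.03550296e+00] 0.48482674235538287
t 13.58 shift [-0.     0.022  0.03 ] turn [-0.0002 -0.0002  0.0003]
```

View pics/w2.png

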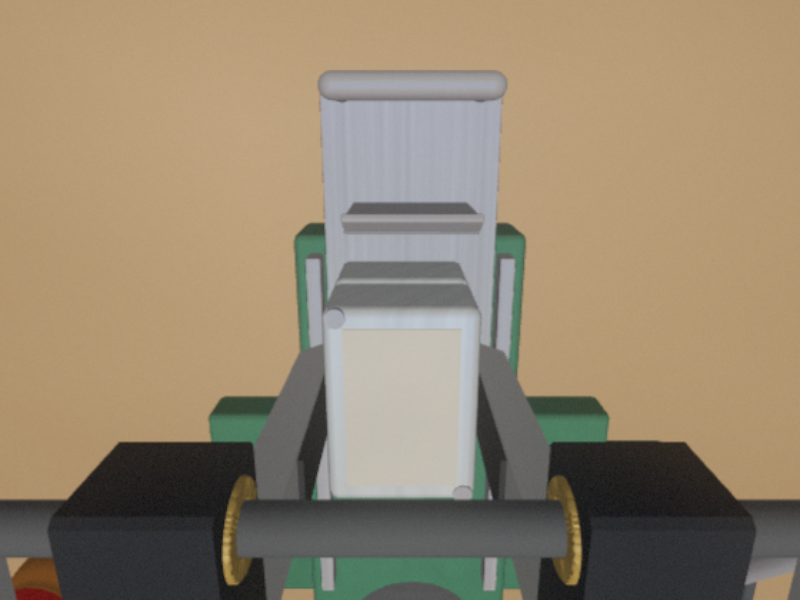

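The view shows the flask held over the tray, square with its plates: front plate at (413,218), flask top at (402,410). Lowering now.

>>> carry_out --increments '[[[0,0.02,0.02,0,0,0],[0,0.02,0.08,0,0,0],[0,0.02,0.15,0,0,0],[0,0.02,0.22,0,0,0],[0,0.02,0.29,0,0,0],[0,0.02,0.35,0,0,0],[0,0.02,0.4,0,0,0],[0,0.02,0.43,0,0,0],[0,0.02,0.44,0,0,0],[0,0.02,0.44,0,0,0]]]'

```text
t: 14.47
position: [0.5647, 0.092, 0.0937]
tool_rot: [3.141, -0.0, 3.037]
wrist_force: [0.1, -0.3, -4.6]
gripper_width: 0.489
finger_force: 25.0
```

>>> carry_out --increments '[[[0,0,0.015,0,0,0],[0,0,0.03,0,0,0],[0,0,0.045,0,0,0],[0,0,0.058,0,0,0],[0,0,0.066,0,0,0],[0,0,0.07,0,0,0],[0,0,0.07,0,0,0]]]'

```text
t: 15.05
position: [0.5647, 0.092, 0.0834]
tool_rot: [3.141, -0.0, 3.037]
wrist_force: [-0.1, 0.3, -5.2]
gripper_width: 0.489
finger_force: 25.0
```

>>> carry_out --increments '[[[0,0,0.005,0,0,0],[0,0,0.01,0,0,0],[0,0,0.015,0,0,0],[0,0,0.015,0,0,0]]]'

```text
t: 15.38
position: [0.5663, 0.0919, 0.083]
tool_rot: [-3.142, 0.003, 3.037]
wrist_force: [-1.3, -3.0, 16.7]
gripper_width: 0.489
finger_force: 25.0
```

>>> carry_out --increments '[[[0,0,-0.01,0,0,0],[0,0,-0.01,0,0,0],[0,0,-0.01,0,0,0],[0,0,-0.01,0,0,0],[0,0,-0.1,0,0,0],[0,0,-0.25,0,0,0],[0,0,-0.45,0,0,0],[0,0,-0.7,0,0,0],[0,0,-0.9,0,0,0],[0,0,-0.9,0,0,0]]]' --hand -1

```text
t: 16.22
position: [0.5671, 0.0932, 0.2232]
tool_rot: [3.14, 0.008, 3.037]
wrist_force: [1.2, 0.9, -0.4]
gripper_width: 0.995
finger_force: 0.0
```

>>> carry_out --increments '[[[0.2,0,0,0,0,0],[0.4,0,0,0,0,0],[0.6,0,0,0,0,0],[0.8,0,0,0,0,0],[0.87,0,0,0,0,0],[0.87,0,0,0,0,0],[0.87,0,0,0,0,0],[0.87,0,0,0,0,0]]]' --hand 1

```text
t: 16.88
position: [0.4361, 0.1055, 0.2168]
tool_rot: [3.141, 0.001, 3.036]
wrist_force: [-0.4, -0.4, -0.5]
gripper_width: 0.469
finger_force: 0.0
```

Run:
```python
from h import *
go((.436,.1045,.075),3.035)
p=arm.get_image("wrist");q=arm.get_image("top");s=arm.get_image("side")
c=lambda p,a,b,e,f:cv2.resize(p["color"][b:f,a:e],(400,300),interpolation=cv2.INTER_CUBIC)
im=np.vstack([np.hstack([cv2.resize(p["color"],(400,300)),c(q,200,170,320,260)]),np.hstack([c(s,180,160,340,280),c(s,180,80,340,200)])])
cv2.imwrite("pics/m1.png",im)
```

```text
t 16.88 shift [ 0.001 -0.008  0.945] turn [0.0002 0.0003 0.0005]
```

View pics/m1.png

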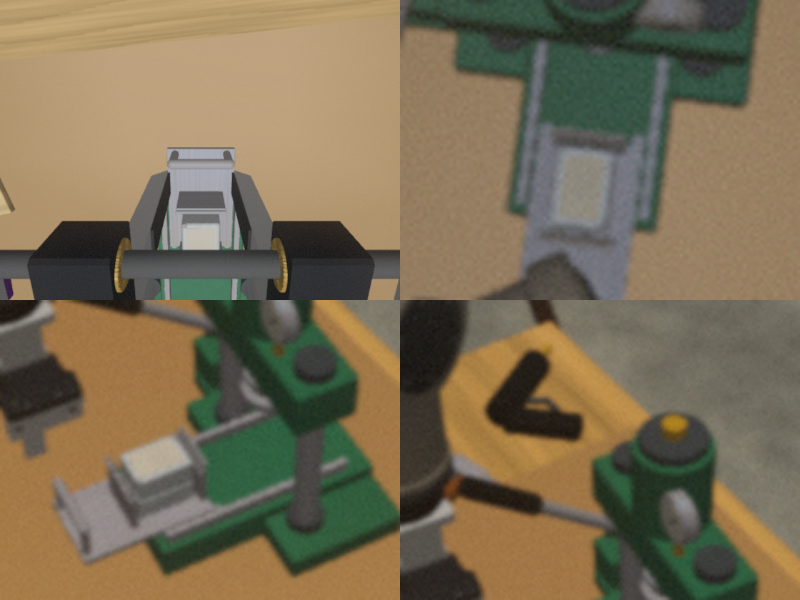

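The flask stands seated and upright between the plates, and the fingers are in front of the handle. Descending to push.

>>> carry_out --increments '[[[0,0,0.2,0,0,0],[0,0,0.4,0,0,0],[0,0,0.6,0,0,0],[0,0,0.8,0,0,0],[0,0,0.92,0,0,0],[0,0,0.94,0,0,0],[0,0,0.94,0,0,0]]]' --hand 1

```text
t: 17.62
position: [0.4345, 0.1059, 0.0745]
tool_rot: [3.141, -0.003, 3.037]
wrist_force: [-0.3, 0.2, 1.2]
gripper_width: 0.007
finger_force: 0.0
```

>>> carry_out --increments '[[[-0.04,0,0,0,0,0],[-0.08,0,0,0,0,0],[-0.12,0,0,0,0,0],[-0.17,0,0,0,0,0],[-0.22,0,0,0,0,0],[-0.28,0,0,0,0,0],[-0.34,0,0,0,0,0],[-0.4,0,0,0,0,0],[-0.45,0,0,0,0,0],[-0.5,0,0,0,0,0]]]'

```text
t: 18.45
position: [0.5104, 0.0976, 0.0752]
tool_rot: [3.142, -0.0, 3.037]
wrist_force: [-4.3, 0.3, 3.6]
gripper_width: 0.003
finger_force: 1.6
```

>>> carry_out --increments '[[[-0.04,0,0,0,0,0],[-0.08,0,0,0,0,0],[-0.13,0,0,0,0,0],[-0.18,0,0,0,0,0],[-0.23,0,0,0,0,0],[-0.28,0,0,0,0,0],[-0.33,0,0,0,0,0],[-0.37,0,0,0,0,0],[-0.4,0,0,0,0,0]]]'

```text
t: 19.2
position: [0.57, 0.0913, 0.0752]
tool_rot: [3.142, 0.0, 3.037]
wrist_force: [-3.0, -1.9, 0.8]
gripper_width: 0.004
finger_force: 1.5
```

>>> carry_out --increments '[[[-0.01,0,0,0,0,0],[-0.02,0,0,0,0,0],[-0.03,0,0,0,0,0],[-0.04,0,0,0,0,0],[-0.05,0,0,0,0,0],[-0.05,0,0,0,0,0]]]'

```text
t: 19.7
position: [0.5769, 0.0907, 0.0753]
tool_rot: [3.141, 0.0, 3.037]
wrist_force: [-0.6, -1.0, -0.3]
gripper_width: 0.005
finger_force: 0.5
```

>>> carry_out --increments '[[[-0.01,0,0,0,0,0],[-0.02,0,0,0,0,0],[-0.03,0,0,0,0,0],[-0.04,0,0,0,0,0],[-0.05,0,0,0,0,0]]]'

```text
t: 20.12
position: [0.5844, 0.09, 0.0753]
tool_rot: [3.141, 0.0, 3.037]
wrist_force: [-3.3, -1.8, 0.8]
gripper_width: 0.004
finger_force: 1.3
```

>>> carry_out --increments '[[[-0.01,0,0,0,0,0],[-0.02,0,0,0,0,0],[-0.03,0,0,0,0,0]]]'

```text
t: 20.37
position: [0.5854, 0.0898, 0.0751]
tool_rot: [-3.14, -0.006, 3.038]
wrist_force: [-34.9, -1.6, 26.8]
gripper_width: 0.005
finger_force: 17.2
```

>>> carry_out --increments '[[[0.08,0,0,0,0,0],[0.15,0,0,0,0,0],[0.15,0,-0.2,0,0,0],[0.15,0,-0.4,0,0,0],[0.15,0,-0.6,0,0,0],[0.15,0,-0.8,0,0,0],[0.15,0,-1,0,0,0],[0.15,0,-1,0,0,0]]]'

```text
t: 21.03
position: [0.5687, 0.093, 0.2312]
tool_rot: [3.14, 0.008, 3.037]
wrist_force: [-0.0, 0.8, 0.2]
gripper_width: 0.006
finger_force: 0.0
```

Run:
```python
from h import *
q=(.6965,.0765,-.107)
p=arm.get_image("wrist");s=arm.get_image("side")
im=cv2.resize(p["color"],(560,420))
for X in((-.116,.165,.204),(-.036,.03,.104),(-.036,-.03,.104),(0.03,.165,.09),(-.098,0,.096)):
    u=tuple(int(v) for v in proj(p,T(q,X)));cv2.circle(im,u,3,(0,0,255),1)
c=s["color"][110:290,190:340].copy()
for X in((-.116,.165,.204),(-.098,.0,.102),(-.04,.03,.115),(-.04,-.03,.115),(.04,-.03,.115)):
    u=tuple(int(v) for v in proj(s,T(q,X))-[190,110]);cv2.circle(c,u,1,(0,0,255),-1)
c=cv2.resize(c,(350,420),interpolation=cv2.INTER_CUBIC)
o=np.hstack([im,c]);cv2.imwrite("pics/m2.png",cv2.resize(o,(800,370)))
go(T(q,(-.100,.165,.244)),3.0346)
```

```text
t 21.13 shift [-0.206  1.089 -0.116] turn [0.0001 0.001  0.0007]
```

View pics/m2.png

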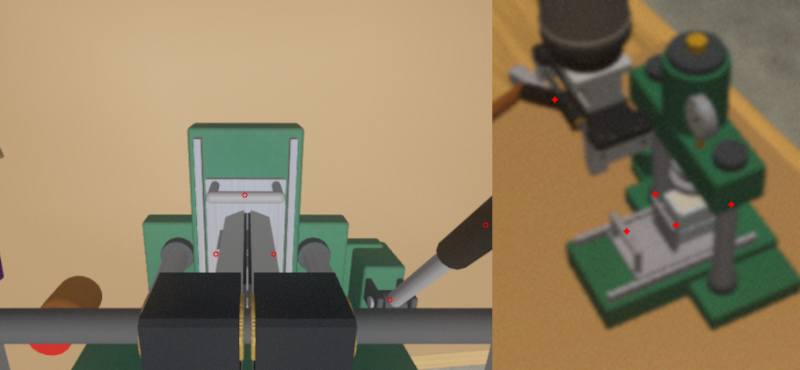

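The tray is home: the projected handle mark sits on the handle at (244,195), the flask is under the plate, and the lever grip lines up with its projection at (486,225). Moving over the grip.

>>> carry_out --increments '[[[-0.1,0.1,-0.13,0,0,0],[-0.206,0.3,-0.13,0,0,0],[-0.206,0.5,-0.13,0,0,0],[-0.206,0.7,-0.13,0,0,0],[-0.206,0.9,-0.13,0,0,0],[-0.206,1,-0.13,0,0,0],[-0.206,1,-0.13,0,0,0]]]'

```text
t: 21.72
position: [0.6113, 0.2421, 0.2432]
tool_rot: [3.14, -0.002, 3.042]
wrist_force: [-0.5, -0.2, -0.4]
gripper_width: 0.005
finger_force: 0.0
```

>>> carry_out --increments '[[[0,0.05,0,0,0,0],[0,0.09,0,0,0,0],[0,0.09,0.05,0,0,0],[0,0.09,0.1,0,0,0],[0,0.09,0.13,0,0,0],[0,0.09,0.13,0,0,0],[0,0.09,0.13,0,0,0]]]'

```text
t: 22.3
position: [0.614, 0.2505, 0.2249]
tool_rot: [-3.141, -0.001, 3.036]
wrist_force: [0.0, -0.3, -0.3]
gripper_width: 0.008
finger_force: 0.0
```

Run:
```python
from h import *
q=(.6965,.0765,-.107)
go(T(q,(-.100,.165,.214)),3.0346)
p=arm.get_image("wrist");im=p["color"]
cv2.imwrite("pics/m3.png",im)
for n in("lever_grip","lever"):
  for r in arm.silhouettes(n,p)[:1]: print(n,r["confidence"],r["bbox"])
print([proj(p,T(q,(.03-r*.788,.165,.09+r*.616))).round() for r in(.135,.185,.235)])
```

```text
t 22.3 shift [-0.004  0.006  0.072] turn [-0.0001 -0.0002  0.0005]
lever_grip 0.6 [255.7, 138.6, 314.4, 333.2]
lever 0.75 [257.2, 142.6, 314.9, 335.2]
[array([283., 256.]), array([284., 214.]), array([285., 153.])]
```

View pics/m3.png

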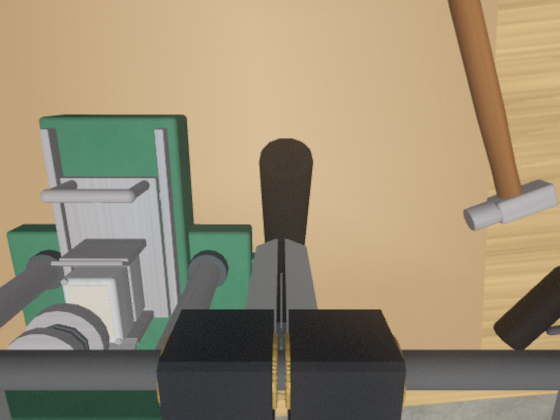

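>>> carry_out --increments '[[[0.03,0,0.1,0,0,0],[0.1,0,0.2,0,0,0],[0.15,0,0.3,0,0,0],[0.21,0,0.4,0,0,0],[0.25,0,0.5,0,0,0],[0.285,0,0.6,0,0,0],[0.31,0,0.7,0,0,0],[0.33,0,0.78,0,0,0],[0.345,0,0.84,0,0,0],[0.35,0,0.865,0,0,0]]]'

```text
t: 23.28
position: [0.5633, 0.2569, 0.0959]
tool_rot: [3.14, 0.003, 3.037]
wrist_force: [7.2, -0.6, 8.5]
gripper_width: 0.007
finger_force: 4.3
```

>>> carry_out --increments '[[[0,0,0,0,0,0],[0,0,0,0,0,0]]]'

```text
t: 23.45
position: [0.5632, 0.2569, 0.0966]
tool_rot: [3.141, 0.002, 3.037]
wrist_force: [2.1, -1.3, 7.8]
gripper_width: 0.006
finger_force: 3.6
```

>>> carry_out --increments '[[[-0.02,0,-0.1,0,0,0],[-0.04,0,-0.22,0,0,0],[-0.08,0,-0.34,0,0,0],[-0.13,0,-0.46,0,0,0],[-0.2,0,-0.58,0,0,0],[-0.26,0,-0.7,0,0,0],[-0.35,0,-0.82,0,0,0],[-0.35,0,-0.865,0,0,0],[-0.35,0,-0.865,0,0,0]]]'

```text
t: 24.2
position: [0.615, 0.2515, 0.2271]
tool_rot: [3.14, 0.002, 3.036]
wrist_force: [0.2, -0.2, -0.5]
gripper_width: 0.001
finger_force: 0.0
```

>>> carry_out --increments '[[[0.03,0,0.1,0,0,0],[0.1,0,0.2,0,0,0],[0.15,0,0.3,0,0,0],[0.21,0,0.4,0,0,0],[0.25,0,0.5,0,0,0],[0.285,0,0.6,0,0,0],[0.31,0,0.7,0,0,0],[0.33,0,0.78,0,0,0],[0.345,0,0.84,0,0,0],[0.35,0,0.87,0,0,0]]]'

```text
t: 25.03
position: [0.5618, 0.2568, 0.094]
tool_rot: [3.141, 0.001, 3.037]
wrist_force: [5.9, -1.1, 9.0]
gripper_width: 0.003
finger_force: 4.3
```

>>> carry_out --increments '[[[0,0,0,0,0,0],[0,0,0,0,0,0]]]'

```text
t: 25.2
position: [0.5616, 0.2568, 0.0946]
tool_rot: [3.141, 0.001, 3.037]
wrist_force: [1.8, -1.5, 8.0]
gripper_width: 0.003
finger_force: 3.6
```

>>> carry_out --increments '[[[-0.02,0,-0.1,0,0,0],[-0.04,0,-0.22,0,0,0],[-0.08,0,-0.34,0,0,0],[-0.13,0,-0.46,0,0,0],[-0.2,0,-0.58,0,0,0],[-0.26,0,-0.7,0,0,0],[-0.35,0,-0.82,0,0,0],[-0.35,0,-0.87,0,0,0],[-0.35,0,-0.87,0,0,0]]]'

```text
t: 25.95
position: [0.6141, 0.2516, 0.2261]
tool_rot: [3.141, 0.001, 3.037]
wrist_force: [0.0, -0.4, -0.2]
gripper_width: 0.005
finger_force: 0.0
```

Run:
```python
from h import *
q=(.6965,.0765,-.107)
p=arm.get_image("wrist");s=arm.get_image("side")
for c in(p,s):
  for r in arm.silhouettes("plate",c)[:1]: print(r["confidence"],r["bbox"])
  for z in(.118,.124,.13,.142,.155,.166): print(z,proj(c,T(q,(0,0,z))).round(1),proj(c,T(q,(-.03,0,z))).round(1),proj(c,T(q,(0,.03,z))).round(1))
o=np.hstack([cv2.resize(p["color"][220:420,0:260],(400,308),interpolation=2),cv2.resize(s["color"][150:240,230:350],(400,308),interpolation=2)]);cv2.imwrite("pics/m4.png",o)
```

```text
0.96 [46.2, 285.1, 120.5, 349.4]
0.118 [ 90.8 308.8] [ 85.9 277.6] [125.4 308.9]
0.124 [ 87.4 312.7] [ 82.3 281. ] [122.6 312.8]
0.13 [ 83.9 316.8] [ 78.6 284.6] [119.7 316.9]
0.142 [ 76.4 325.3] [ 70.8 292.2] [113.7 325.4]
0.155 [ 67.7 335.4] [ 61.5 301. ] [106.6 335.4]
0.166 [ 59.8 344.5] [ 53.1 309.2] [100.1 344.6]
0.118 [287.9 206. ] [278.  209.9] [282.6 198.7]
0.124 [288.  204.5] [278.  208.4] [282.7 197.2]
0.13 [288. 203.] [278.  206.9] [282.7 195.7]
0.142 [288.1 200. ] [278.1 203.9] [282.7 192.7]
0.155 [288.2 196.6] [278.1 200.6] [282.8 189.3]
0.166 [288.3 193.8] [278.1 197.7] [282.8 186.4]
```

View pics/m4.png

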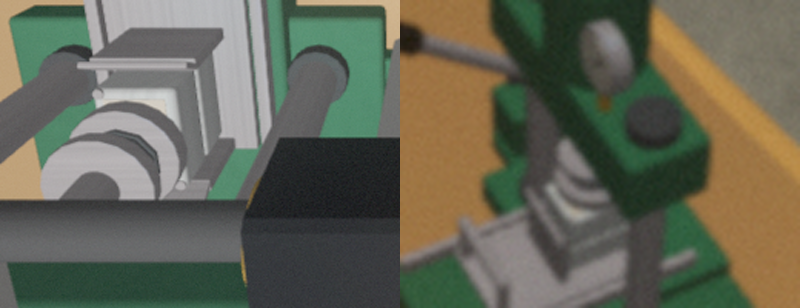

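The plate is now about 11 mm above the flask (its right edge is at u=120), so contact should come near the end of stroke 3. I'll take the lower half in small steps.

>>> carry_out --increments '[[[0.03,0,0.1,0,0,0],[0.1,0,0.2,0,0,0],[0.15,0,0.3,0,0,0],[0.21,0,0.4,0,0,0],[0.25,0,0.5,0,0,0],[0.27,0,0.55,0,0,0],[0.285,0,0.6,0,0,0],[0.285,0,0.6,0,0,0]]]'

```text
t: 26.82
position: [0.5711, 0.2556, 0.1342]
tool_rot: [-3.141, -0.0, 3.038]
wrist_force: [3.3, -0.2, 6.9]
gripper_width: 0.005
finger_force: 3.7
```

>>> carry_out --increments '[[[0.01,0,0.03,0,0,0],[0.02,0,0.06,0,0,0],[0.025,0,0.1,0,0,0],[0.025,0,0.1,0,0,0]]]'

```text
t: 27.15
position: [0.5681, 0.256, 0.1199]
tool_rot: [3.141, 0.001, 3.037]
wrist_force: [4.6, -0.3, 8.5]
gripper_width: 0.001
finger_force: 4.7
```

>>> carry_out --increments '[[[0.01,0,0.03,0,0,0],[0.02,0,0.06,0,0,0],[0.025,0,0.08,0,0,0],[0.025,0,0.08,0,0,0]]]'

```text
t: 27.48
position: [0.5655, 0.2564, 0.1087]
tool_rot: [3.141, 0.003, 3.037]
wrist_force: [7.3, -2.1, 10.9]
gripper_width: 0.003
finger_force: 5.4
```

>>> carry_out --increments '[[[0.004,0,0.02,0,0,0],[0.008,0,0.04,0,0,0],[0.008,0,0.04,0,0,0]]]'

```text
t: 27.73
position: [0.5647, 0.2565, 0.103]
tool_rot: [3.141, 0.003, 3.036]
wrist_force: [8.3, -1.9, 12.7]
gripper_width: 0.003
finger_force: 5.9
```

>>> carry_out --increments '[[[0.004,0,0.02,0,0,0],[0.008,0,0.04,0,0,0],[0.008,0,0.04,0,0,0]]]'

```text
t: 27.98
position: [0.5637, 0.2567, 0.0972]
tool_rot: [3.14, 0.004, 3.036]
wrist_force: [9.3, -2.2, 13.2]
gripper_width: 0.003
finger_force: 6.4
```

>>> carry_out --increments '[[[-0.02,0,-0.1,0,0,0],[-0.04,0,-0.22,0,0,0],[-0.08,0,-0.34,0,0,0],[-0.13,0,-0.46,0,0,0],[-0.2,0,-0.58,0,0,0],[-0.26,0,-0.7,0,0,0],[-0.35,0,-0.82,0,0,0],[-0.353,0,-0.86,0,0,0],[-0.353,0,-0.86,0,0,0]]]'

```text
t: 28.73
position: [0.6146, 0.2514, 0.226]
tool_rot: [3.141, 0.001, 3.037]
wrist_force: [-0.9, 0.7, 0.1]
gripper_width: 0.005
finger_force: 0.0
```

>>> carry_out --increments '[[[0.02,0,0.05,0,0,0],[0.03,0,0.09,0,0,0],[0.04,0,0.12,0,0,0],[0.055,0,0.15,0,0,0],[0.07,0,0.18,0,0,0],[0.07,0,0.18,0,0,0]]]'

```text
t: 29.23
position: [0.6026, 0.2524, 0.1969]
tool_rot: [-3.141, -0.001, 3.038]
wrist_force: [0.1, -1.2, 11.7]
gripper_width: 0.004
finger_force: 4.9
```

>>> carry_out --increments '[[[0.012,0,0.025,0,0,0],[0.025,0,0.05,0,0,0],[0.025,0,0.05,0,0,0]]]'

```text
t: 29.48
position: [0.599, 0.2529, 0.1898]
tool_rot: [-3.141, -0.001, 3.038]
wrist_force: [-0.8, -0.4, 13.2]
gripper_width: 0.002
finger_force: 5.9
```

>>> carry_out --increments '[[[0.012,0,0.025,0,0,0],[0.025,0,0.05,0,0,0],[0.025,0,0.05,0,0,0]]]'

```text
t: 29.73
position: [0.595, 0.2534, 0.1824]
tool_rot: [-3.141, -0.001, 3.038]
wrist_force: [-3.3, -1.7, 16.6]
gripper_width: 0.003
finger_force: 6.5
```

>>> carry_out --increments '[[[0,0,0,0,0,0],[0,0,0,0,0,0]]]'

```text
t: 29.9
position: [0.5952, 0.2534, 0.1828]
tool_rot: [-3.141, -0.001, 3.038]
wrist_force: [-2.8, -1.4, 14.5]
gripper_width: 0.005
finger_force: 6.2
```

Run:
```python
from h import *
o=arm.get_obs();print(o["wrist_force"],o["position"],o["t"])
```

```text
[-2.82227649 -1.43794114 14.50791591] [0.59523244 0.25342667 0.18278739] 29.9
```

>>> carry_out --increments '[[[0.012,0,0.025,0,0,0],[0.025,0,0.05,0,0,0],[0.025,0,0.05,0,0,0],[0.025,0,0.05,0,0,0]]]'

```text
t: 30.23
position: [0.5916, 0.2539, 0.1753]
tool_rot: [-3.141, -0.001, 3.038]
wrist_force: [-2.5, -1.2, 15.0]
gripper_width: 0.004
finger_force: 6.6
```

>>> carry_out --increments '[[[0.014,0,0.025,0,0,0],[0.028,0,0.05,0,0,0],[0.028,0,0.05,0,0,0],[0.028,0,0.05,0,0,0]]]'

```text
t: 30.57
position: [0.5878, 0.2542, 0.1679]
tool_rot: [3.142, 0.0, 3.038]
wrist_force: [-1.1, -0.8, 14.6]
gripper_width: 0.005
finger_force: 7.0
```

>>> carry_out --increments '[[[0.011,0,0.025,0,0,0],[0.022,0,0.05,0,0,0],[0.022,0,0.05,0,0,0],[0.022,0,0.05,0,0,0]]]'

```text
t: 30.9
position: [0.5845, 0.2546, 0.1604]
tool_rot: [3.142, -0.0, 3.038]
wrist_force: [-0.8, -0.5, 15.1]
gripper_width: 0.003
finger_force: 7.4
```

>>> carry_out --increments '[[[0.01,0,0.025,0,0,0],[0.02,0,0.05,0,0,0],[0.02,0,0.05,0,0,0],[0.02,0,0.05,0,0,0]]]'

```text
t: 31.23
position: [0.5816, 0.2549, 0.153]
tool_rot: [3.141, 0.0, 3.038]
wrist_force: [0.5, -1.9, 17.1]
gripper_width: 0.006
finger_force: 7.9
```

>>> carry_out --increments '[[[-0.02,0,-0.06,0,0,0],[-0.05,0,-0.13,0,0,0],[-0.09,0,-0.2,0,0,0],[-0.13,0,-0.28,0,0,0],[-0.18,0,-0.36,0,0,0],[-0.22,0,-0.45,0,0,0],[-0.22,0,-0.6,0,0,0],[-0.22,0,-0.75,0,0,0],[-0.22,0,-0.75,0,0,0],[-0.22,0,-0.75,0,0,0]]]'

```text
t: 32.07
position: [0.6148, 0.2512, 0.2657]
tool_rot: [-3.142, 0.0, 3.037]
wrist_force: [0.0, -0.1, 0.5]
gripper_width: 0.005
finger_force: 0.0
```

Run:
```python
from h import *
q=(.6965,.0765,-.107)
p=arm.get_image("wrist")
for n in("lever_grip","plate"):
  for r in arm.silhouettes(n,p)[:1]: print(n,r["confidence"],r["bbox"])
print([proj(p,T(q,(.03-r*.788,.165,.09+r*.616))).round() for r in(.135,.185,.235)],proj(p,T(q,(0,.03,.118))),proj(p,T(q,(-.03,0,.118))))
print(arm.get_obs()["wrist_force"])
print(arm.sign_off())
```

```text
lever_grip 0.97 [261.0, 128.8, 304.3, 310.0]
plate 0.69 [72.0, 258.7, 142.0, 311.6]
[array([282., 233.]), array([282., 194.]), array([283., 140.])] [141.8054731  285.58705659] [106.90255864 257.01052863]
[ 0.62755157  0.29528381 -0.03567416]
the job is handed in; nothing more can be done
None
```

I handed the job in at about 32 s; no verdict came back. The flask is clamped in the home tray at about 17 N on the lever (three full strokes and part of a fourth), the lever is back up, and the arm is clear of everything.

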